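# Hold the record-tray lock open with its key

### The job

Take the orange-headed key out of the wooden key stand, put it down into the lock on the deck beside the turntable, working it past the sticky pins until its collar sits on the lock face, then turn it a quarter clockwise (seen from above) so that the bolt of the pull-out tray is drawn back. The lock is sprung, so finish still gripping the key and holding it turned, with the key fully home: do not let go. Leave the blue-headed key in its slot and everything else where it stands.

Things in the scene. Friction and masses are not known exactly. Their poses are not given: they have to be found in the camera images.
- tray_key: Orange-headed key standing upright, 60 g, 88 mm tall. From below: 4 mm tapered tip, 30 mm steel blade of section 12 (its x) by 5 mm (its y), steel collar 20 (x) x 12 (y) x 18 mm high, plastic head 36 (x) x 10 (y) x 36 mm high, to be pinched across its 10 mm. Origin at the tip; z up the key, x along the broad side. A half turn about z looks the same.
- tray_key_head (a point): Centre of the orange head, 70 mm above the key's tip; axes as the key's.
- tray_key_shoulder (a point): Underside of the orange key's collar, on its axis, 34 mm above the tip and 36 mm below the centre of the head; it rests on the lock face when the key is fully home.
- cover_key_head (a point): Centre of the head of the blue-headed key: same make and size, for the dust cover; it stands in the other slot of the stand and stays there. Which slot holds which key varies.
- key_stand: Fixed light wooden block 125 (x) x 52 (y) x 42 mm high, origin under its centre, with two slots 14 x 7 mm, 26 mm deep, on its x axis 36 mm either side of the centre; a key stands in each, broad side along the block's x (within the slot's play), collar 8 mm above the block.
- lock_mouth (a point): Centre of the keyway's mouth on the flat lock face (brass disc of 38 mm with a black slot, in a steel disc of 62 mm), 92 mm above the table, 7 mm above the deck. x along the keyway's long side, y its short side, z up; turns with the plug. Keyway 13.8 x 6.8 mm with a 2 mm chamfer, straight down; takes the blade either way round.
- lock_pins (a point): Point in the keyway 15 mm below the mouth, midway between two sprung, sticky pins that reach in from +y (10 mm below the face) and -y (20 mm below). Each resists with some 5 to 20 N until the tip is past; a push of up to 20 N, with a wiggle of about 1 mm along y and a few hundredths of a rad if it sticks, takes the key home.
- plug (a joint): Turn of the lock plug in rad: 0 at rest, growing clockwise seen from above, stop at 1.6. A spring turns it back with 0.02 N m at rest, 0.09 N m at a quarter turn. The key has about 0.2 rad of play in the keyway, so the hand turns somewhat further than the plug. It draws back a brass bolt beside it.
- console: Fixed dark wooden turntable console 380 (x) x 600 (y) x 85 mm high, origin under its centre, front with the tray to -x. The turntable stands on it from y = -0.115 to 0.295 in its frame, 170 mm above the table at the top. The lock is in the free deck at x = -0.100, y = -0.215 in its frame; the keyway at rest lies along its x.
- jar_mid (a point): Middle of a closed glass jar with clip-on lid, diameter 90 mm, 114 mm tall, on the table.
- weight_mid (a point): Middle of a white ceramic record weight, diameter 76 mm, 36 mm tall, on the table.
- gauge_mid (a point): Middle of a grey plastic stylus gauge, 95 x 26 x 19 mm, on the table.
Things that resemble listed ones, but are neither listed nor needed, are in the scene too. Of the things shaped like the key_stand, the wooden one is meant.

How it is judged:
On the way, in this order (a step that is already met when the one before it is completed fails the run):
1. the orange key is gripped and drawn clear out of the stand (contact force between tray_key and the fingers above 1.5 N and z of tray_key in the frame of key_stand above 0.045 m), for 0.1 s.
2. the orange key is fully home in the unturned lock, its collar on the lock face (z of tray_key_shoulder in the frame of lock_mouth below 0.003 m and horizontal distance between tray_key_shoulder and lock_mouth below 0.004 m and angle between tray_key_head's own z axis and vertical below 0.15 rad and value of joint plug below 0.4 rad), for 0.1 s.
3. the key is turned a quarter clockwise (z of tray_key_shoulder in the frame of lock_mouth below 0.003 m and horizontal distance between tray_key_shoulder and lock_mouth below 0.004 m and angle between tray_key_head's own z axis and vertical below 0.15 rad and value of joint plug above 1.35 rad), for 0.3 s.
At the end, for the whole second after the job is handed in: The orange key is fully home (collar within 3 mm of the lock face, within 4 mm of the keyway's centre, upright within 0.15 rad), the plug is turned more than 1.35 rad and still, and the fingers still grip the key (more than 1.5 N) (all of step 3 and contact force between tray_key and the fingers above 1.5 N and velocity of joint plug between -0.1 and 0.1 rad/s); the arm keeps its last pose, push and grip.
It fails at once if the blue-headed key is shifted by more than 20 mm (distance of cover_key_head from where it was at the start of the episode above 0.02 m).
It fails at once if another loose thing on the table is shifted by more than 30 mm (distance of any of jar_mid, weight_mid, gauge_mid from where it was at the start of the episode above 0.03 m).
It also fails if it takes over 64 s, if anything falls off the work surface, if the arm or the gripper's body presses on something with over 40 N, if the wrist force passes 120 N, or if a joint passes its speed limit or range.

### The arm

A 7-joint arm with a two-finger parallel gripper is mounted at the origin on the work surface. World frame = base frame: x ahead of the robot, y to its left, z up, the work surface at z = 0. Lengths are in m, angles in rad, forces in N, time in s.
With the tool pointing down it reaches from about 0.425 to 0.875 m from the base axis. Payload 4.7 kg.
Tool frame: the origin (TCP) lies on the centre line of the jaws, within the pads' length; the fingertips stand ahead of it and the grasp point (between the pads) lies 2 mm behind it (nose_length is the z of the fingertips in the tool frame, in m); z points along the fingers, y is the line along which they close (so a half turn about z gives the same grasp; the last joint's range is limited). The gripper opens to 87 mm and grips with 3 to 60 N. Pads are 19 mm wide; open, the fingers measure 117 mm over their backs; the gripper's body (75 mm by 190 mm) begins 51 mm behind the grasp point.
Start: joints at [1.351, 0.321, -0.07, 1.45, 0.023, 1.371, -0.057], TCP at [0.151, -0.632, 0.24] pointing down, gripper open.
Joint ranges: [-2.86, 2.86], [-0.3, 2.09], [-1.38, 1.24], [0.06, 2.45], [-1.56, 4.7], [0.09, 2.05], [-2.69, 2.69]. Speed limits (rad/s): [2.57, 2.57, 3.14, 3.14, 3.14, 3.14, 3.14].

### API

Orientations are given as a rotation vector (axis times angle).
In Python, from bench import * gives the robot as it stands.
- The arm moves only by the tool send_rows, never from a script. Its arguments are lists of equal length, an entry for each row: "xyz": the shift along the tool's x, y, z in mm, a list of three; "dr": the turn, a rotation vector about the tool's x, y, z in rad, a list of three. A call has exactly 10 rows; each row is the pose to reach, as a shift and turn from the pose commanded when the call began, along the tool's axes at that moment; what a row does not reach only later rows make up. A row lasts 1/12 s, in which the tool goes at most 41.7 mm and 7.16 degrees, less where a joint would pass 70% of its speed; a pose out of reach is approached as far as the arm can. A call with a gripper value outside its range is refused whole. "jaw" is the finger opening in mm, from 0 to 87, set as the call begins (left out, the last holds). The fingers move at their own pace and stop on an object; "grip_force" is the grip in N (left out, the last holds). Time passes only in rows, so rows that repeat a pose let the fingers close, or fill a call up. It gives the time, the measured TCP pose, the force, the opening and the grip force at its end, in the units of the state.
- get_state(): the state, without advancing time (a new reading comes with each control period).
- get_image(name): name is "scene" or "top" or "wrist"; returns the picture (400x640x3 uint8, red, green, blue); there is no depth.
- calibration(name): a dict with "vfov" (degrees; the focal length in pixels is half the picture's height over the tangent of half this angle, whatever the lens; pixels are square), "cx", "cy" (the principal point, pixels), "rvec" (rotation vector, rad) and "tvec" (3), from world to camera coordinates, as OpenCV has them; the wrist camera has in their place "hand_eye" (4x4, takes a point from camera to tool coordinates, whose origin is the TCP and whose axes are the flange's). Camera axes: x right, y down, z forward; pixel columns grow to the right and rows downward; lengths in m; the calibration is good to about 2 mm. A picture is of the moment at which its call begins: read the wrist's pose just before it. calibration takes no time and is no camera call.
- close_job(): hands the job in; it is judged then, once.
The state is a dict: "time": time; "joint_positions": joint angles; "qd": joint speeds; "joint_torque": joint torques, N m; "position": TCP position; "tool_rot": TCP orientation; "ft_force": force on the tool from outside, world axes, zero at the start; "torque": the same for the moment, N m; "grip_width": opening from 0.0 (shut) to 1.0 (fully open); "grip_force": force on a finger pad.
Only numpy, scipy, OpenCV 4.12 (cv2) and the standard library are available. Lean on these libraries where they do the work, as an engineer would, in place of code of your own. Each camera call takes 0.05 s, during which the arm holds its last target. There are 200 camera calls.

## Working session

There is one attempt and no reset: what is moved stays moved. The work goes in short steps, Python scripts to look and compute and a tool call to move; the robot and the scene stay as the last step left them, time stands still between calls to the robot, and variables do not carry over. Pictures are saved under pics/ and viewed, at most 10 in all, crops included, and the job is handed in when it is done.

Besides the shell and the picture viewer there is one more tool, called after ">>>" as a command line: name --argument value ..., lists and objects as JSON in quotes. send_rows: Moves the arm, as the interface text tells. Its arguments: {"type":"object","properties":{"xyz":{"type":"array"},"dr":{"type":"array"},"jaw":{"type":"number"},"grip_force":{"type":"number"}},"required":["xyz","dr"]}

```bash
mkdir -p pics; ls
cat > h.py <<'E'
from bench import *
import numpy as np, cv2
from scipy.spatial.transform import Rotation as R
def cam(name,st=None):
    c=calibration(name); f=200/np.tan(np.radians(c["vfov"])/2)
    K=np.array([[f,0,c["cx"]],[0,f,c["cy"]],[0,0,1]])
    if "hand_eye" in c:
        T=np.eye(4);T[:3,:3]=R.from_rotvec(st["tool_rot"]).as_matrix();T[:3,3]=st["position"]
        M=T@np.array(c["hand_eye"]); return K,M[:3,:3],M[:3,3]
    Rm=R.from_rotvec(np.ravel(c["rvec"])).as_matrix(); return K,Rm.T,-Rm.T@np.ravel(c["tvec"])
def ray(C,uv,z):
    K,A,o=C; d=A@np.linalg.inv(K)@np.array([uv[0],uv[1],1.]); return o+d*(z-o[2])/d[2]
def proj(C,p):
    K,A,o=C; q=K@A.T@(np.array(p)-o); return q[:2]/q[2]
E
python3 - <<'E'
from h import *
s=get_state();print({k:np.round(v,3) for k,v in s.items()})
for n in("scene","top"):
    cv2.imwrite(f"pics/{n}0.png",get_image(n)[...,::-1]); print(n,calibration(n))
print(calibration("wrist"))
E
```

```text
pics
{'time': np.float64(0.0), 'joint_positions': array([ 1.351,  0.322, -0.07 ,  1.452,  0.023,  1.371, -0.057]), 'qd': array([ 0.   ,  0.   , -0.001, -0.001,  0.002,  0.001, -0.   ]), 'joint_torque': array([ 0.0000e+00, -4.9129e+01, -4.0400e-01, -3.1252e+01, -6.4000e-02,
        4.4000e-02,  0.0000e+00]), 'position': array([ 0.15 , -0.632,  0.238]), 'tool_rot': array([-3.118e+00, -3.660e-01,  1.000e-03]), 'ft_force': array([0.332, 0.246, 1.002]), 'torque': array([-0.039,  0.019, -0.017]), 'grip_force': np.float64(0.0), 'grip_width': np.float64(0.999)}
scene {'vfov': 53.949166330839596, 'cx': 322.20604833829793, 'cy': 200.24614838383312, 'rvec': array([ 1.23587951,  2.13402591, -1.08329384]), 'tvec': array([ 0.34060439, -0.1609763 ,  1.45107659])}
top {'vfov': 56.04698955650756, 'cx': 319.24792658591736, 'cy': 194.50022641139668, 'rvec': array([ 2.16245203, -2.191621  ,  0.07249377]), 'tvec': array([-0.08621739,  0.55014101,  1.09793819])}
{'vfov': 60.11292880721138, 'cx': 316.48812264456564, 'cy': 204.6530777142777, 'hand_eye': array([[ 2.50310477e-04, -9.59872185e-01, -2.80437740e-01,
         7.72322784e-02],
       [ 9.99999868e-01,  3.66185493e-04, -3.60796040e-04,
        -5.17196719e-04],
       [ 4.49010315e-04, -2.80437612e-01,  9.59872150e-01,
        -1.45584057e-01],
       [ 0.00000000e+00,  0.00000000e+00,  0.00000000e+00,
         1.00000000e+00]])}
```

View pics/top0.png

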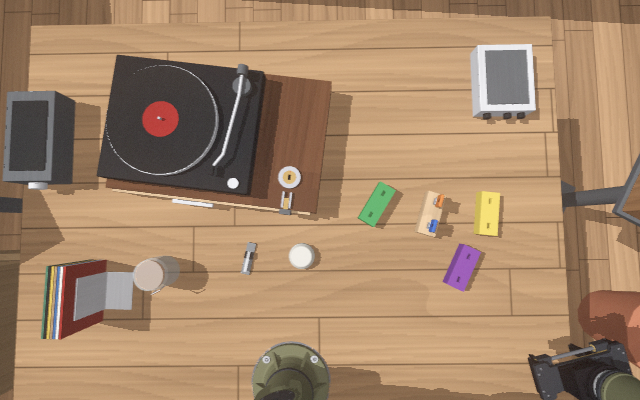

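View pics/scene0.png

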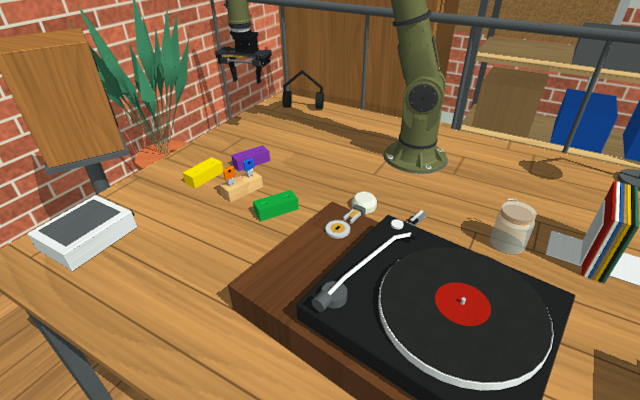

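The top view shows the wooden stand at about (431,214), with the orange head at (438,201) and the blue head at (433,226). The lock disc is at (289,177). The scene view agrees with this layout.

Run:
```python
from h import *
im=cv2.imread("pics/top0.png"); C=cam("top"); S=cam("scene"); sc=cv2.imread("pics/scene0.png")
def blobs(im,lo,hi,roi):
    h=cv2.cvtColor(im,cv2.COLOR_BGR2HSV); m=cv2.inRange(h,lo,hi); k=np.zeros_like(m); x0,y0,x1,y1=roi; k[y0:y1,x0:x1]=m[y0:y1,x0:x1]
    n,_,st,c=cv2.connectedComponentsWithStats(k); i=1+np.argmax(st[1:,4]); return c[i],st[i]
for nm,lo,hi in(("or",(5,190,120),(14,255,255)),("bl",(105,150,80),(125,255,255))):
    a,sa=blobs(im,lo,hi,(415,185,450,240)); b,sb=blobs(sc,lo,hi,(215,150,260,185)); 
    # two-view
    P=[]
    for cc,uv in((C,a),(S,b)):
        d=cc[1]@np.linalg.inv(cc[0])@np.array([*uv,1]);P.append((cc[2],d/np.linalg.norm(d)))
    A=sum(np.eye(3)-np.outer(d,d) for o,d in P); B=sum((np.eye(3)-np.outer(d,d))@o for o,d in P)
    print(nm,a,sa[4],b,sb[4],np.linalg.solve(A,B).round(4),ray(C,a,.086))
print("lock",ray(C,(289,177),.092)); print("stand",ray(C,(431,214),.042)); print("weight",ray(C,(302,256),.03),"gauge",ray(C,(249,258),.01))
# console edges: free corner pixels
print("corner",ray(C,(331,82),.085),ray(C,(312,213),.085))
print(R.from_rotvec(get_state()["tool_rot"]).as_matrix().round(3))
```

```text
Traceback (most recent call last):
ValueError: attempt to get argmax of an empty sequence
```

```bash
cat >> h.py <<'E'
def blobs(im,lo,hi,roi):
    h=cv2.cvtColor(im,cv2.COLOR_BGR2HSV); m=cv2.inRange(h,lo,hi); k=np.zeros_like(m); x0,y0,x1,y1=roi; k[y0:y1,x0:x1]=m[y0:y1,x0:x1]
    n,_,st,c=cv2.connectedComponentsWithStats(k); i=1+np.argmax(st[1:,4]); return c[i],st[i]
def tri(*cu):
    P=[]
    for cc,uv in cu:
        d=cc[1]@np.linalg.inv(cc[0])@np.array([*uv,1]);P.append((cc[2],d/np.linalg.norm(d)))
    A=sum(np.eye(3)-np.outer(d,d) for o,d in P); B=sum((np.eye(3)-np.outer(d,d))@o for o,d in P)
    return np.linalg.solve(A,B)
E
python3 - <<'E'
from h import *
im=cv2.imread("pics/top0.png"); C=cam("top"); S=cam("scene"); sc=cv2.imread("pics/scene0.png")
print(cv2.cvtColor(im,cv2.COLOR_BGR2HSV)[196:204:2,434:444:2].tolist())
for nm,lo,hi in(("or",(4,165,130),(14,255,255)),("bl",(100,120,60),(125,255,255))):
    a,sa=blobs(im,lo,hi,(415,185,450,240)); b,sb=blobs(sc,lo,hi,(215,150,260,185)); 
    print(nm,a,sa[4],b,sb[4],tri((C,a),(S,b)).round(4),ray(C,a,.086))
print("lock",ray(C,(289,177),.092)); print("stand",ray(C,(431,214),.042)); print("weight",ray(C,(302,256),.03),"gauge",ray(C,(249,258),.01))
print("corner",ray(C,(331,82),.085),ray(C,(312,213),.085))
print(R.from_rotvec(get_state()["tool_rot"]).as_matrix().round(3))
E
```

```text
[[[17, 72, 235], [16, 78, 230], [12, 165, 193], [13, 161, 211], [13, 154, 241]], [[15, 65, 201], [4, 19, 188], [12, 168, 187], [13, 161, 216], [13, 157, 232]], [[4, 12, 169], [9, 34, 219], [13, 164, 149], [13, 157, 240], [13, 160, 225]], [[140, 4, 175], [13, 124, 197], [12, 164, 201], [14, 158, 239], [12, 153, 201]]]
or [437.33333333 200.66666667] 12 [227.5862069  176.06896552] 29 [ 0.5233 -0.4279  0.0737] [ 0.52208815 -0.42339009  0.086     ]
bl [432.62295082 225.50819672] 61 [248.12962963 163.96296296] 108 [ 0.4521 -0.4058  0.0869] [ 0.45322323 -0.4078013   0.086     ]
lock [ 0.5937258  -0.01026358  0.092     ]
stand [ 0.48612066 -0.41701353  0.042     ]
weight [ 0.36901561 -0.04103218  0.03      ] gauge [0.36332902 0.11781415 0.01      ]
corner [ 0.86737714 -0.13215887  0.085     ] [ 0.49238783 -0.07328965  0.085     ]
[[ 0.973  0.232 -0.   ]
 [ 0.232 -0.973  0.002]
 [-0.    -0.002 -1.   ]]
```

>>> send_rows --xyz '[[41,-11,2],[82,-23,4],[123,-34,6],[164,-45,8],[205,-57,10],[246,-68,12],[287,-79,14],[328,-90,16],[369,-102,18],[410,-113,18]]' --dr '[[0,0,-0.12],[0,0,-0.24],[0,0,-0.36],[0,0,-0.48],[0,0,-0.6],[0,0,-0.72],[0,0,-0.84],[0,0,-0.96],[0,0,-1.08],[0,0,-1.2]]' --jaw 40

```text
time: 0.93
position: [0.5164, -0.4303, 0.2209]
tool_rot: [-2.362, -2.07, 0.001]
ft_force: [1.1, -0.2, 0.2]
grip_width: 0.469
grip_force: 0.0
```

>>> send_rows --xyz '[[0,0,0],[0,0,0],[0,0,0],[0,0,0],[0,0,0],[0,0,0],[0,0,0],[0,0,0],[0,0,0],[0,0,0]]' --dr '[[0,0,-0.12],[0,0,-0.24],[0,0,-0.36],[0,0,-0.48],[0,0,-0.6],[0,0,-0.72],[0,0,-0.84],[0,0,-0.96],[0,0,-1.08],[0,0,-1.2]]'

```text
time: 1.77
position: [0.5149, -0.4317, 0.221]
tool_rot: [-0.78, -3.042, -0.001]
ft_force: [-0.6, 1.1, -0.8]
grip_width: 0.462
grip_force: 0.0
```

>>> send_rows --xyz '[[0,0,0],[0,0,0],[0,0,0],[0,0,0],[0,0,0],[0,0,0],[0,0,0],[0,0,0],[0,0,0],[0,0,0]]' --dr '[[0,0,-0.12],[0,0,-0.246],[0,0,-0.246],[0,0,-0.246],[0,0,-0.246],[0,0,-0.246],[0,0,-0.246],[0,0,-0.246],[0,0,-0.246],[0,0,-0.246]]'

```text
time: 2.6
position: [0.5153, -0.4317, 0.2217]
tool_rot: [0.41, 3.115, -0.0]
ft_force: [0.4, 1.1, -0.3]
grip_width: 0.459
grip_force: 0.0
```

Run:
```python
from h import *
s=get_state(); im=get_image("wrist")[...,::-1]; cv2.imwrite("pics/w1.png",im)
import json; json.dump({k:np.array(s[k]).tolist() for k in("position","tool_rot")},open("w1.json","w"))
print(s["time"],s["position"],s["joint_positions"].round(3)); print(R.from_rotvec(s["tool_rot"]).as_matrix().round(3),s["ft_force"])
```

```text
2.6 [ 0.51534078 -0.43170002  0.22167477] [ 1.131  0.451 -0.653  1.396  0.273  1.386  1.786]
[[-0.966  0.259  0.   ]
 [ 0.259  0.966 -0.   ]
 [-0.    -0.    -1.   ]] [ 0.43384502  1.09351985 -0.30399863]
```

View pics/w1.png

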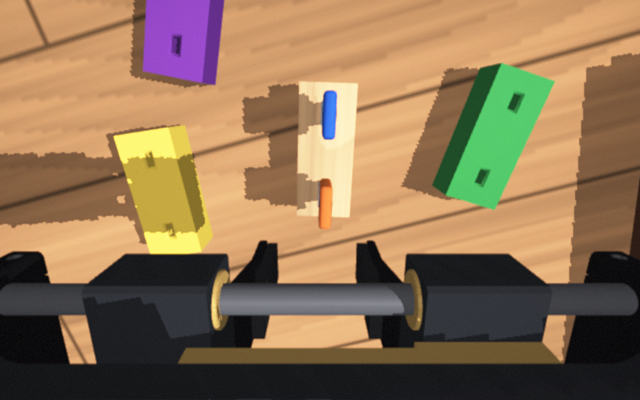

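The wrist view shows the wooden stand upright in the image, with the orange head at (325,203), the blue head at (330,115) and the fingers at the bottom around column 318.

Run:
```python
from h import *
import json
s=json.load(open("w1.json")); im=cv2.imread("pics/w1.png"); C=cam("wrist",s); Rt=R.from_rotvec(s["tool_rot"]).as_matrix(); p0=np.array(s["position"])
h=cv2.cvtColor(im,cv2.COLOR_BGR2HSV)
print(h[176:232:4,325].tolist())
for nm,lo,hi,roi in(("or",(3,150,90),(14,255,255),(300,160,350,240)),("bl",(105,120,60),(125,255,255),(310,80,350,150))):
    m=np.zeros(im.shape[:2],np.uint8);x0,y0,x1,y1=roi;m[y0:y1,x0:x1]=cv2.inRange(h,lo,hi)[y0:y1,x0:x1]
    c=max(cv2.findContours(m,0,2)[0],key=cv2.contourArea); r=cv2.minAreaRect(c)
    b=cv2.boxPoints(r); b=b[np.argsort(b[:,1])]; e0,e1=b[:2].mean(0),b[2:].mean(0); print(nm,r,e0,e1)
    w0,w1=ray(C,e0,.104),ray(C,e1,.104); print(" ends",w0,w1,np.linalg.norm(w0-w1),"ctr",(w0+w1)/2,"yaw",np.degrees(np.arctan2(*(w1-w0)[1::-1])))
    print(" tool-delta mm",Rt.T@((w0+w1)/2-p0)*1000)
# stand
m=cv2.inRange(h,(8,30,170),(24,115,255)); 
for uv in((300,82),(358,84),(350,217),(296,216)): print(ray(C,uv,.042))
```

```text
[[22, 71, 251], [10, 195, 145], [10, 197, 145], [12, 183, 246], [13, 181, 249], [14, 177, 250], [14, 178, 251], [14, 176, 251], [14, 178, 251], [14, 176, 252], [14, 175, 252], [14, 174, 252], [14, 175, 252], [13, 173, 245]]
or ((324.5, 203.5), (49.0, 13.0), 90.0) [324.5 179. ] [324.5 228. ]
 ends [ 0.49693505 -0.41962766  0.104     ] [ 0.53610305 -0.42984873  0.104     ] 0.04047965439452069 ctr [ 0.51651905 -0.4247382   0.104     ] yaw -14.625423631623551
 tool-delta mm [  0.6713966    7.04810168 117.67362182]
bl ((328.77557373046875, 114.48878479003906), (12.784029960632324, 47.34086608886719), 2.862405300140381) [329.9576    90.847885] [327.59354 138.12968]
 ends [ 0.43497953 -0.39937722  0.104     ] [ 0.467228   -0.40947321  0.104     ] 0.03379190712628104 ctr [ 0.45110377 -0.40442521  0.104     ] yaw -17.383704063520483
 tool-delta mm [ 69.11574337   9.72167269 117.66972489]
[ 0.4195142  -0.42044978  0.042     ]
[ 0.43448356 -0.37106412  0.042     ]
[ 0.55390428 -0.40690624  0.042     ]
[ 0.53903762 -0.45831854  0.042     ]
```

>>> send_rows --xyz '[[-1,4,10],[-2.8,7.5,20],[-2.8,7.5,30],[-2.8,7.5,40],[-2.8,7.5,50],[-2.8,7.5,55],[-2.8,7.5,60],[-2.8,7.5,60],[-2.8,7.5,60],[-2.8,7.5,60]]' --dr '[[0,0,0.015],[0,0,0.03],[0,0,0.03],[0,0,0.03],[0,0,0.03],[0,0,0.03],[0,0,0.03],[0,0,0.03],[0,0,0.03],[0,0,0.03]]'

```text
time: 3.48
position: [0.5202, -0.4255, 0.1622]
tool_rot: [0.457, 3.107, -0.001]
ft_force: [1.1, 0.3, 0.0]
grip_width: 0.461
grip_force: 0.0
```

Run:
```python
from h import *
import bench; print([n for n in dir(bench) if not n.startswith("_")], getattr(bench,"nose_length",None))
s=get_state(); im=get_image("wrist")[...,::-1]; cv2.imwrite("pics/w2.png",im); print(s["position"],s["tool_rot"])
C=cam("wrist",s); Rt=R.from_rotvec(s["tool_rot"]).as_matrix(); h=cv2.cvtColor(im,cv2.COLOR_BGR2HSV)
m=cv2.inRange(h,(3,150,200),(15,255,255)); m[:100]=0
c=max(cv2.findContours(m,0,2)[0],key=cv2.contourArea); r=cv2.minAreaRect(c);b=cv2.boxPoints(r); b=b[np.argsort(b[:,1])];e0,e1=b[:2].mean(0),b[2:].mean(0)
w0,w1=ray(C,e0,.104),ray(C,e1,.104); print(r,e0,e1,np.linalg.norm(w0-w1),Rt.T@((w0+w1)/2-s["position"])*1000,np.degrees(np.arctan2(*(w1-w0)[1::-1])))
```

```text
['MotionError', 'calibration', 'close_job', 'get_image', 'get_state', 'nose_length'] 0.017
[ 0.52022726 -0.42549422  0.16220691] [ 4.56810605e-01  3.10732563e+00 -8.72596572e-04]
((317.4999694824219, 224.5), (62.99999237060547, 10.999998092651367), 90.0) [317.49997 193.     ] [317.49997 256.     ] 0.04178735126656905 [ 4.11653261  1.27337091 58.20253083] -16.664771354238862
```

View pics/w2.png

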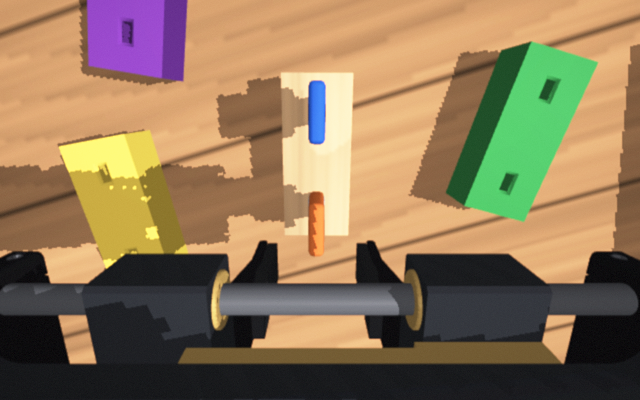

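The fingers straddle the orange head, centred on column 317, and the blue key is well clear. Next I descend and grip.

>>> send_rows --xyz '[[1,1,20],[1,1,40],[1,1,55],[1,1,65],[1,1,70],[1,1,74],[1,1,74],[1,1,74],[1,1,74],[1,1,74]]' --dr '[[0,0,0],[0,0,0],[0,0,0],[0,0,0],[0,0,0],[0,0,0],[0,0,0],[0,0,0],[0,0,0],[0,0,0]]'

```text
time: 4.37
position: [0.5198, -0.4243, 0.0886]
tool_rot: [0.456, 3.107, -0.001]
ft_force: [-1.0, 0.4, 0.7]
grip_width: 0.459
grip_force: 0.0
```

>>> send_rows --xyz '[[0,0,0],[0,0,0],[0,0,0],[0,0,0],[0,0,0],[0,0,0],[0,0,0],[0,0,0],[0,0,0],[0,0,0]]' --dr '[[0,0,0],[0,0,0],[0,0,0],[0,0,0],[0,0,0],[0,0,0],[0,0,0],[0,0,0],[0,0,0],[0,0,0]]' --jaw 0 --grip_force 45

```text
time: 5.2
position: [0.5191, -0.4242, 0.0876]
tool_rot: [-0.457, -3.108, 0.001]
ft_force: [-0.5, -0.1, 0.4]
grip_width: 0.11
grip_force: 45.0
```

>>> send_rows --xyz '[[0,0,-5],[0,0,-12],[0,0,-20],[0,0,-32],[0,0,-50],[0,0,-70],[0,0,-95],[0,0,-120],[0,0,-140],[0,0,-145]]' --dr '[[0,0,0],[0,0,0],[0,0,0],[0,0,0],[0,0,0],[0,0,0],[0,0,0],[0,0,0],[0,0,0],[0,0,0]]'

```text
time: 6.03
position: [0.5215, -0.4241, 0.2385]
tool_rot: [0.454, 3.102, -0.005]
ft_force: [1.0, 0.6, -0.8]
grip_width: 0.112
grip_force: 45.0
```

Run:
```python
from h import *
s=get_state(); Rt=R.from_rotvec(s["tool_rot"]).as_matrix(); print(s["position"],Rt.round(3),s["grip_force"],s["grip_width"])
im=cv2.imread("pics/top0.png"); C=cam("top")
# lock disc centre & console edges
h=cv2.cvtColor(im,cv2.COLOR_BGR2HSV)
print(h[177,270:310:2].tolist())
p=np.array([.594,-.010,.235]); print("to lock",Rt.T@(p-s["position"])*1000)
cv2.imwrite("pics/lockcrop.png",cv2.resize(im[150:225,245:345],None,fx=6,fy=6,interpolation=cv2.INTER_CUBIC))
```

```text
[ 0.5215223  -0.42407666  0.23846315] [[-0.958  0.287  0.006]
 [ 0.287  0.958 -0.004]
 [-0.007 -0.002 -1.   ]] 44.99913391191512 0.11240677545106863
[[11, 117, 126], [11, 123, 120], [11, 126, 128], [11, 112, 132], [4, 20, 179], [125, 7, 224], [15, 33, 217], [19, 115, 216], [20, 113, 217], [16, 103, 89], [18, 127, 144], [20, 111, 220], [20, 112, 218], [14, 21, 203], [126, 6, 222], [165, 8, 181], [11, 116, 103], [11, 117, 126], [11, 125, 131], [11, 120, 125]]
to lock [ 49.3805408  417.47024743   2.15479414]
```

View pics/lockcrop.png

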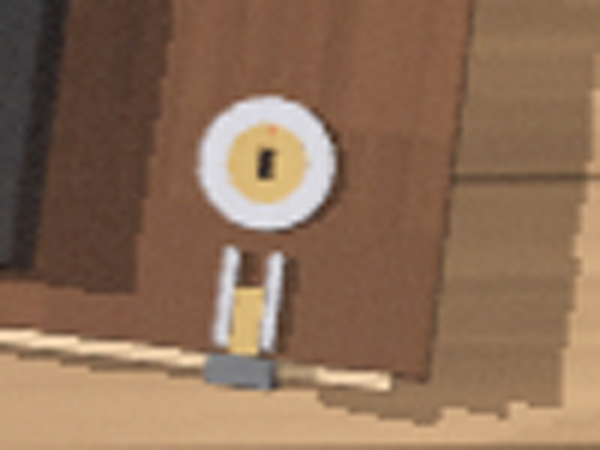

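The crop shows the lock disc centred at full-picture pixel (289.5,177.2), with the slot running along the console's x axis. I carry the key to a spot just past it.

>>> send_rows --xyz '[[1,35,0],[1,72,0],[2,110,0],[2,150,0],[3,190,0],[3,230,0],[4,270,0],[4,310,0],[5,345,0],[5,375,0]]' --dr '[[0,0,0],[0,0,0],[0,0,0],[0,0,-0.03],[0,0,-0.06],[0,0,-0.09],[0,0,-0.11],[0,0,-0.14],[0,0,-0.14],[0,0,-0.14]]'

```text
time: 6.87
position: [0.6222, -0.0592, 0.2327]
tool_rot: [-0.233, -3.133, -0.002]
ft_force: [0.1, 0.6, -0.3]
grip_width: 0.11
grip_force: 45.0
```

Run:
```python
from h import *
s=get_state(); Rt=R.from_rotvec(s["tool_rot"]).as_matrix(); print(s["position"],Rt.round(3),s["grip_force"],s["grip_width"],s["joint_positions"].round(2))
p=ray(cam("top"),(289.5,177.2),.092); print(p); p[2]=.215; print("to lock",Rt.T@(p-s["position"])*1000)
```

```text
[ 0.62224374 -0.05923831  0.2327166 ] [[-0.989  0.148 -0.   ]
 [ 0.148  0.989  0.001]
 [ 0.     0.001 -1.   ]] 44.99804916093126 0.10957288613422221 [ 0.7   0.38 -0.82  1.5   0.28  1.38  1.28]
[ 0.59314223 -0.01166045  0.092     ]
to lock [35.81818282 42.72480079 17.77858973]
```

>>> send_rows --xyz '[[-5,20,4],[-9,38,8],[-9,43,8],[-9,43,8],[-9,43,8],[-9,43,8],[-9,43,8],[-9,43,8],[-9,43,8],[-9,43,8]]' --dr '[[0,0,0],[0,0,0],[0,0,0],[0,0,0],[0,0,0],[0,0,0],[0,0,0],[0,0,0],[0,0,0],[0,0,0]]'

```text
time: 7.7
position: [0.6377, -0.0229, 0.2247]
tool_rot: [0.24, 3.132, -0.0]
ft_force: [-0.5, -0.1, -0.6]
grip_width: 0.108
grip_force: 45.0
```

Run:
```python
from h import *
import json
s=get_state(); im=get_image("wrist")[...,::-1]; cv2.imwrite("pics/w3.png",im)
json.dump({k:np.array(s[k]).tolist() for k in("position","tool_rot")},open("w3.json","w")); print(s["position"],R.from_rotvec(s["tool_rot"]).as_matrix().round(4))
cv2.imwrite("pics/t3.png",get_image("top")[...,::-1]); cv2.imwrite("pics/s3.png",get_image("scene")[...,::-1])
```

```text
[ 0.63769229 -0.02291159  0.22473237] [[-9.884e-01  1.522e-01  1.000e-04]
 [ 1.522e-01  9.884e-01 -3.000e-04]
 [-2.000e-04 -3.000e-04 -1.000e+00]]
```

View pics/w3.png

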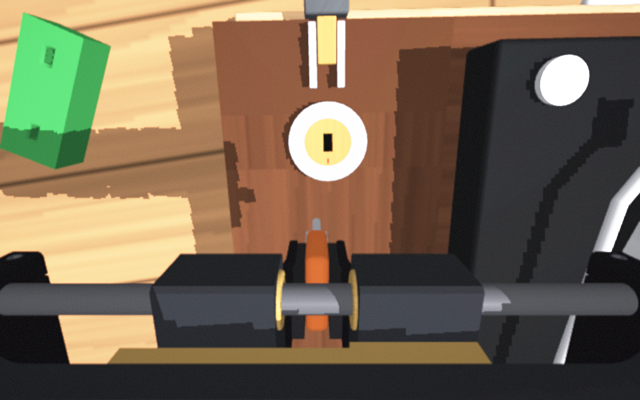

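The lock is at (328,141) with a vertical slot. The orange head is at column 317, and the blade tip is just visible at (316,220).

Run:
```python
from h import *
import json
s=json.load(open("w3.json")); im=cv2.imread("pics/w3.png"); C=cam("wrist",s); Rt=R.from_rotvec(s["tool_rot"]).as_matrix(); p0=np.array(s["position"])
h=cv2.cvtColor(im,cv2.COLOR_BGR2HSV)
def show(n,uv,z): w=ray(C,uv,z); print(n,np.round(uv,2),w.round(4),"tool",(Rt.T@(w-p0)*1000).round(1))
roi=np.zeros(im.shape[:2],np.uint8); roi[95:190,280:375]=255
white=cv2.inRange(h,(0,0,200),(180,45,255))&roi
c=max(cv2.findContours(white,0,2)[0],key=cv2.contourArea); e=cv2.fitEllipse(cv2.convexHull(c)); print(e); show("disc",e[0],.092)
br=cv2.inRange(h,(15,60,150),(35,255,255))&roi; c=max(cv2.findContours(br,0,2)[0],key=cv2.contourArea); e=cv2.fitEllipse(cv2.convexHull(c)); print(e); show("brass",e[0],.092)
dk=cv2.inRange(h,(0,0,0),(180,255,90)); k=np.zeros_like(dk); k[128:156,315:340]=dk[128:156,315:340]
c=max(cv2.findContours(k,0,2)[0],key=cv2.contourArea); r=cv2.minAreaRect(c); M=cv2.moments(k,True); print(r); show("slot",(M["m10"]/M["m00"],M["m01"]/M["m00"]),.092)
b=cv2.boxPoints(r)
# slot axis: left/right edges
rows=[(y,np.flatnonzero(k[y]).mean()) for y in range(132,152) if k[y].any()]; a=np.polyfit(*np.array(rows).T,1)
w0,w1=ray(C,(np.polyval(a,134),134),.092),ray(C,(np.polyval(a,150),150),.092); d=Rt.T@(w1-w0); print("slot ang in tool deg",np.degrees(np.arctan2(-d[1],-d[0])))
# bolt guides angle
sl=cv2.inRange(h,(0,0,190),(180,50,255)); 
for x0,x1 in((303,320),(333,350)):
    rr=[(y,x0+np.flatnonzero(sl[y,x0:x1]).mean()) for y in range(30,84,3) if sl[y,x0:x1].any()]; a=np.polyfit(*np.array(rr).T,1)
    w0,w1=ray(C,(np.polyval(a,30),30),.09),ray(C,(np.polyval(a,84),84),.09); d=Rt.T@(w1-w0); print("guide ang",np.degrees(np.arctan2(-d[1],-d[0])))
# key
for zt in(-16.4,19.6,37.6,67.6,71.6):
    for hx in((18,-18) if zt<20 else (6,-6)): print("pred z",zt,"x",hx,proj(C,p0+Rt@np.array([hx,0,zt])/1000).round(1))
o=cv2.inRange(h,(3,150,90),(14,255,255)); o[:200]=0;o[:,:295]=0;o[:,345:]=0
ys,xs=np.nonzero(o); print("orange rows",ys.min(),ys.max(),"cols",[(y,np.flatnonzero(o[y]).min(),np.flatnonzero(o[y]).max()) for y in(232,240,250,262,275)])
print(h[212:236:2,316].tolist()); print(h[222,306:328].tolist())
```

```text
((327.5531005859375, 140.75650024414062), (78.49707794189453, 79.67300415039062), 15.827392578125)
disc [327.55 140.76] [ 0.5911 -0.0062  0.092 ] tool [ 48.7   9.5 132.7]
((327.44586181640625, 141.62449645996094), (45.87385940551758, 46.62715530395508), 29.340499877929688)
brass [327.45 141.62] [ 0.5917 -0.0063  0.092 ] tool [ 48.    9.4 132.7]
((327.5, 142.0), (16.0, 7.0), 90.0)
slot [327.47 142.06] [ 0.5921 -0.0064  0.092 ] tool [ 47.6   9.5 132.7]
slot ang in tool deg -1.0950460872122345
guide ang -1.355589389873927
guide ang -1.08435983298571
pred z -16.4 x 18 [315.  255.2]
pred z -16.4 x -18 [315.1 330.9]
pred z 19.6 x 18 [315.3 225.2]
pred z 19.6 x -18 [315.3 288.5]
pred z 37.6 x 6 [315.4 234.4]
pred z 37.6 x -6 [315.4 253.9]
pred z 67.6 x 6 [315.5 217.6]
pred z 67.6 x -6 [315.5 234.9]
pred z 71.6 x 6 [315.5 215.7]
pred z 71.6 x -6 [315.5 232.7]
orange rows 230 340 cols [(232, np.int64(309), np.int64(324)), (240, np.int64(307), np.int64(325)), (250, np.int64(306), np.int64(327)), (262, np.int64(305), np.int64(328)), (275, np.int64(305), np.int64(328))]
[[10, 143, 159], [10, 146, 155], [11, 142, 158], [7, 45, 154], [120, 13, 156], [120, 12, 155], [116, 13, 155], [124, 13, 153], [115, 19, 159], [7, 118, 166], [10, 196, 172], [10, 193, 174]]
[[10, 142, 153], [10, 140, 155], [10, 139, 163], [10, 140, 167], [10, 143, 166], [10, 126, 160], [7, 60, 154], [150, 8, 151], [113, 15, 156], [116, 13, 156], [120, 12, 155], [116, 13, 155], [117, 16, 156], [145, 10, 150], [8, 65, 152], [11, 129, 152], [10, 143, 153], [10, 145, 155], [10, 140, 157], [11, 144, 154], [11, 140, 158], [10, 142, 154]]
```

>>> send_rows --xyz '[[15,3,8],[30,6,16],[42,9,24],[48.7,9,32],[48.7,9,40],[48.7,9,46],[48.7,9,50],[48.7,9,50],[48.7,9,50],[48.7,9,50]]' --dr '[[0,0,-0.01],[0,0,-0.02],[0,0,-0.02],[0,0,-0.02],[0,0,-0.02],[0,0,-0.02],[0,0,-0.02],[0,0,-0.02],[0,0,-0.02],[0,0,-0.02]]'

```text
time: 8.68
position: [0.5915, -0.006, 0.1749]
tool_rot: [0.207, 3.134, 0.001]
ft_force: [0.0, 0.7, -0.8]
grip_width: 0.111
grip_force: 45.0
```

Run:
```python
from h import *
import json
s=get_state(); im=get_image("wrist")[...,::-1]; cv2.imwrite("pics/w4.png",im); print(s["time"],s["position"],s["ft_force"])
C=cam("wrist",s); Rt=R.from_rotvec(s["tool_rot"]).as_matrix(); p0=np.array(s["position"]); print(Rt.round(4))
print("slot old est in tool",Rt.T@(np.array([.5918,-.0063,.092])-p0)*1000)
print("pred mouth",proj(C,[.5918,-.0063,.092]),"pred tip front",proj(C,p0+Rt@np.array([-.7+6,.4,67.6])/1000))
h=cv2.cvtColor(im,cv2.COLOR_BGR2HSV); roi=np.zeros(im.shape[:2],np.uint8); roi[120:300,230:420]=255
w=cv2.inRange(h,(0,0,200),(180,45,255))&roi
cv2.imwrite("pics/w4c.png",cv2.resize(im[150:280,250:390],None,fx=4,fy=4,interpolation=cv2.INTER_NEAREST))
```

```text
8.6833 [ 0.59152485 -0.00596731  0.17485307] [ 0.04606198  0.73874267 -0.79352944]
[[-9.913e-01  1.315e-01  5.000e-04]
 [ 1.315e-01  9.913e-01  4.000e-04]
 [-5.000e-04  4.000e-04 -1.000e+00]]
slot old est in tool [-0.27697613 -0.32957756 82.85307453]
pred mouth [315.05094138 219.16776833] pred tip front [316.08744593 218.59484268]
```

View pics/w4c.png

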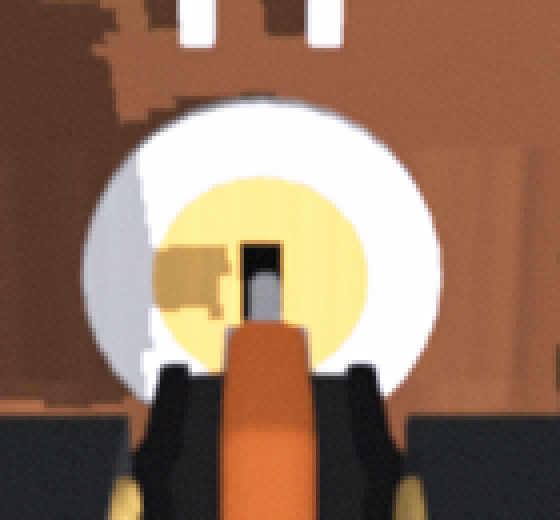

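The crop shows the blade over the slot, about 1 px too far right. The slot's far edge is at row 210.5 and the blade front at row 217.5.

Run:
```python
from h import *
s=get_state(); C=cam("wrist",s); Rt=R.from_rotvec(s["tool_rot"]).as_matrix(); p0=np.array(s["position"])
t=lambda uv,z:(Rt.T@(ray(C,uv,z)-p0)*1000).round(2)
print("slot far edge",t((315.4,210.5),.092),"brass far edge",t((316,194),.092),"disc far",t((315.5,174.5),.092),t((315.5,174.5),.090))
zt=p0[2]-.0676; print("blade front",t((316.4,217.5),zt), t((316.4,217.5),p0[2]-.0716),"head front bottom",t((316.5,150+322/4),p0[2]-.0196))
```

```text
slot far edge [ 6.020e+00 -8.000e-02  8.296e+01] brass far edge [17.83  0.33 82.95] disc far [31.36  0.   82.94] [30.96 -0.   84.94]
blade front [ 6.05  0.6  67.6 ] [ 4.71  0.61 71.6 ] head front bottom [15.13  0.63 19.59]
```

>>> send_rows --xyz '[[-0.7,-0.6,0],[-0.7,-0.6,3],[-0.7,-0.6,6],[-0.7,-0.6,8],[-0.7,-0.6,10],[-0.7,-0.6,12],[-0.7,-0.6,14],[-0.7,-0.6,16],[-0.7,-0.6,17],[-0.7,-0.6,17]]' --dr '[[0,0,0],[0,0,0],[0,0,0],[0,0,0],[0,0,0],[0,0,0],[0,0,0],[0,0,0],[0,0,0],[0,0,0]]'

```text
time: 9.57
position: [0.5914, -0.0067, 0.1573]
tool_rot: [-0.207, -3.134, 0.0]
ft_force: [-0.0, -0.4, -0.4]
grip_width: 0.11
grip_force: 45.0
```

>>> send_rows --xyz '[[0,0,1],[0,0,2],[0,0,3],[0,0,4],[0,0,5],[0,0,6],[0,0,7],[0,0,8],[0,0,8],[0,0,8]]' --dr '[[0,0,0],[0,0,0],[0,0,0],[0,0,0],[0,0,0],[0,0,0],[0,0,0],[0,0,0],[0,0,0],[0,0,0]]'

```text
time: 10.4
position: [0.5915, -0.0074, 0.1502]
tool_rot: [-0.208, -3.135, 0.002]
ft_force: [-2.6, -0.7, 5.2]
grip_width: 0.114
grip_force: 45.0
```

>>> send_rows --xyz '[[0,0.5,1],[0,1,1.5],[0,0,2],[0,-1,2.5],[0,0,3],[0,1,3],[0,0,3],[0,-1,3],[0,0,3],[0,0,3]]' --dr '[[0,0,0],[0.02,0,0],[0,0,0],[-0.02,0,0],[0,0,0],[0.02,0,0],[0,0,0],[-0.02,0,0],[0,0,0],[0,0,0]]'

```text
time: 11.23
position: [0.5915, -0.0061, 0.1465]
tool_rot: [0.206, 3.135, -0.001]
ft_force: [0.1, -1.5, -1.2]
grip_width: 0.112
grip_force: 45.0
```

>>> send_rows --xyz '[[0,0,1],[0,0,2],[0,0,3],[0,0.5,4],[0,0,5],[0,-0.5,6],[0,0,7],[0,0,7],[0,0,7],[0,0,7]]' --dr '[[0,0,0],[0,0,0],[0,0,0],[0.01,0,0],[0,0,0],[-0.01,0,0],[0,0,0],[0,0,0],[0,0,0],[0,0,0]]'

```text
time: 12.07
position: [0.5918, -0.0061, 0.1406]
tool_rot: [0.206, 3.134, 0.0]
ft_force: [-3.1, 1.2, 5.7]
grip_width: 0.112
grip_force: 45.0
```

>>> send_rows --xyz '[[0,0.5,1],[0,1,1.5],[0,0,2],[0,-1,2.5],[0,0,3],[0,1,3],[0,0,3],[0,-1,3],[0,0,3],[0,0,3]]' --dr '[[0,0,0],[0.02,0,0],[0,0,0],[-0.02,0,0],[0,0,0],[0.02,0,0],[0,0,0],[-0.02,0,0],[0,0,0],[0,0,0]]'

```text
time: 12.9
position: [0.5916, -0.0062, 0.1366]
tool_rot: [0.206, 3.135, -0.001]
ft_force: [0.2, -0.5, -0.8]
grip_width: 0.111
grip_force: 45.0
```

>>> send_rows --xyz '[[0,0,1],[0,0,2],[0,0,3],[0,0,4],[0,0,5],[0,0,6],[0,0,7],[0,0,7.5],[0,0,8],[0,0,8]]' --dr '[[0,0,0],[0,0,0],[0,0,0],[0,0,0],[0,0,0],[0,0,0],[0,0,0],[0,0,0],[0,0,0],[0,0,0]]'

```text
time: 13.73
position: [0.5916, -0.0067, 0.1296]
tool_rot: [0.207, 3.135, -0.001]
ft_force: [-3.4, 0.4, 6.4]
grip_width: 0.112
grip_force: 45.0
```

>>> send_rows --xyz '[[0,0.3,0.5],[0,0.6,1],[0,0,1],[0,-0.6,1],[0,0,1],[0,0,1],[0,0,1],[0,0,1],[0,0,1],[0,0,1]]' --dr '[[0,0,0],[0.015,0,0],[0,0,0],[-0.015,0,0],[0,0,0],[0,0,0],[0,0,0],[0,0,0],[0,0,0],[0,0,0]]'

```text
time: 14.57
position: [0.5918, -0.0064, 0.1295]
tool_rot: [0.207, 3.134, -0.001]
ft_force: [-5.2, -0.4, 11.4]
grip_width: 0.114
grip_force: 45.0
```

>>> send_rows --xyz '[[0,0,0],[0,0,0],[0.1,0,0],[0.1,0.1,0],[0.2,0.1,0],[0.2,0.2,0],[0.3,0.2,0],[0.3,0.3,0],[0.4,0.3,0],[0.4,0.4,0]]' --dr '[[0,0,0.08],[0,0,0.18],[0,0,0.28],[0,0,0.38],[0,0,0.48],[0,0,0.58],[0,0,0.68],[0,0,0.78],[0,0,0.88],[0,0,0.96]]'

```text
time: 15.4
position: [0.5919, -0.0062, 0.1296]
tool_rot: [1.636, 2.68, 0.0]
ft_force: [-3.0, 0.3, 9.3]
grip_width: 0.108
grip_force: 45.0
```

Run:
```python
from h import *
s=get_state(); x=R.from_rotvec(s["tool_rot"]).as_matrix(); print(x.round(3),np.arctan2(x[1,0],x[0,0]),s["position"],s["ft_force"],s["torque"],s["joint_positions"].round(2))
```

```text
[[-0.457  0.89   0.002]
 [ 0.89   0.457 -0.001]
 [-0.002  0.001 -1.   ]] 2.045328554263312 [ 0.59194267 -0.00619111  0.12955183] [-3.01538692  0.28223291  9.34367186] [-0.08949483  0.78424329  0.10892894] [ 0.52  0.35 -0.66  1.72  0.23  1.16  0.27]
```

>>> send_rows --xyz '[[0,0,0],[0,0,0],[0,0,0],[0,0,0],[0.1,0.1,0],[0.1,0.1,0],[0.1,0.1,0],[0.1,0.1,0],[0.1,0.1,0],[0.1,0.1,0]]' --dr '[[0,0,0.1],[0,0,0.2],[0,0,0.3],[0,0,0.4],[0,0,0.5],[0,0,0.6],[0,0,0.67],[0,0,0.72],[0,0,0.75],[0,0,0.75]]'

```text
time: 16.23
position: [0.5924, -0.0064, 0.1296]
tool_rot: [2.5, 1.898, 0.002]
ft_force: [-2.7, -0.4, 8.2]
grip_width: 0.113
grip_force: 45.0
```

Run:
```python
from h import *
s=get_state(); x=R.from_rotvec(s["tool_rot"]).as_matrix(); print(x.round(3),np.arctan2(x[1,0],x[0,0])-3.0097,s["position"],s["ft_force"],s["torque"],s["joint_positions"].round(2))
im=get_image("wrist")[...,::-1]; cv2.imwrite("pics/w5.png",im)
```

```text
[[ 0.269  0.963  0.003]
 [ 0.963 -0.269 -0.001]
 [-0.     0.003 -1.   ]] -1.7109906289516965 [ 0.59241163 -0.006351    0.12955747] [-2.68908017 -0.39054273  8.17878472] [-0.21397601  0.51067241  0.08016433] [ 0.42  0.32 -0.55  1.72  0.18  1.15 -0.45]
```

View pics/w5.png

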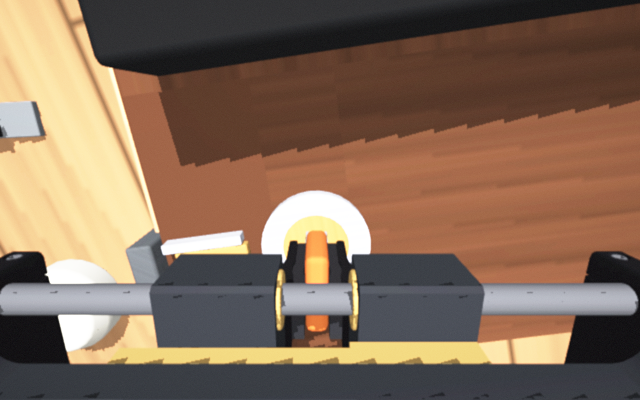

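The key is turned, with the collar on the lock face and the bolt guide visible at (205,243). I add a small margin and watch the torque.

>>> send_rows --xyz '[[0,0,0],[0,0,0],[0,0,0],[0,0,0],[0,0,0],[0,0,0],[0,0,0],[0,0,0],[0,0,0],[0,0,0]]' --dr '[[0,0,0.02],[0,0,0.04],[0,0,0.06],[0,0,0.07],[0,0,0.07],[0,0,0.07],[0,0,0.07],[0,0,0.07],[0,0,0.07],[0,0,0.07]]'

```text
time: 17.12
position: [0.5925, -0.0064, 0.1296]
tool_rot: [2.564, 1.811, 0.003]
ft_force: [-2.1, -0.2, 8.3]
grip_width: 0.113
grip_force: 45.0
```

Run:
```python
from h import *
s=get_state(); x=R.from_rotvec(s["tool_rot"]).as_matrix(); print(np.arctan2(x[1,0],x[0,0])-3.0097,s["position"],s["ft_force"],s["torque"],s["grip_force"])
im=get_image("top")[...,::-1]; a=cv2.imread("pics/top0.png")
f=lambda i:cv2.resize(i[150:225,245:345],None,fx=4,fy=4,interpolation=cv2.INTER_CUBIC)
cv2.imwrite("pics/cmp.png",np.hstack([f(a),f(im)])); s=get_state(); print(s["torque"])
```

```text
-1.7798051798141192 [ 0.59246976 -0.00641037  0.12959722] [-2.11755528 -0.21725034  8.33209276] [-0.15825065  0.50603615  0.04188084] 45.00188873615116
[-0.17172296  0.52116488  0.06388805]
```

View pics/cmp.png

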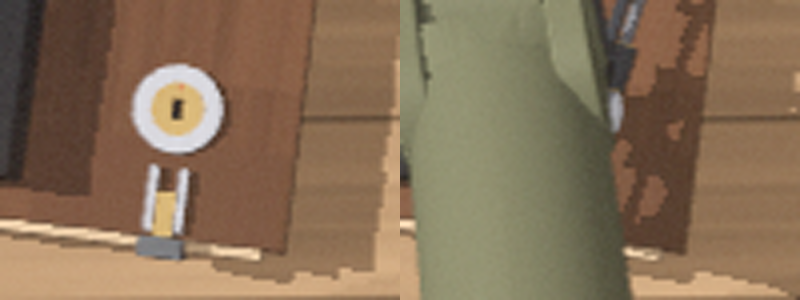

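>>> send_rows --xyz '[[0,0,0],[0,0,0],[0,0,0],[0,0,0],[0,0,0],[0,0,0],[0,0,0],[0,0,0],[0,0,0],[0,0,0]]' --dr '[[0,0,0.02],[0,0,0.04],[0,0,0.05],[0,0,0.05],[0,0,0.05],[0,0,0.05],[0,0,0.05],[0,0,0.05],[0,0,0.05],[0,0,0.05]]'

```text
time: 18.0
position: [0.5925, -0.0063, 0.1296]
tool_rot: [2.608, 1.747, 0.003]
ft_force: [-2.1, -1.2, 7.8]
grip_width: 0.113
grip_force: 45.0
```

Run:
```python
from h import *
for i in range(6):
    get_image("scene"); s=get_state(); x=R.from_rotvec(s["tool_rot"]).as_matrix(); print((np.arctan2(x[1,0],x[0,0])-3.0097).round(4),s["position"].round(4),s["ft_force"].round(1),s["torque"].round(3))
```

```text
-1.8293 [ 0.5925 -0.0063  0.1295] [-2.8 -0.7  7.6] [-0.229  0.494  0.151]
-1.8294 [ 0.5925 -0.0064  0.1296] [-1.9 -1.1  8.1] [-0.144  0.458  0.161]
-1.8294 [ 0.5925 -0.0064  0.1296] [-1.3 -1.   8.8] [-0.245  0.516  0.212]
-1.8293 [ 0.5925 -0.0063  0.1296] [-2.   0.1  7.4] [-0.248  0.492  0.225]
-1.8293 [ 0.5925 -0.0064  0.1296] [-1.9  0.   7.6] [-0.197  0.502  0.233]
-1.8293 [ 0.5925 -0.0064  0.1296] [-2.1 -0.9  8.6] [-0.183  0.514  0.197]
```

The torque has risen to about 0.2 N m, well above the spring, so the plug is against its stop. The pose is steady, the key is home and the grip is 45 N. I hand the job in.

```bash
python3 -c "
from bench import *
print(close_job())"
```

```text
the job is handed in; nothing more can be done
None
```

I handed the job in with the orange key fully home in the lock, turned clockwise to the plug's stop and still gripped at 45 N; the hand-in returned no verdict, and the arm hid the bolt from the top camera, so I judged the quarter turn from the hand's turn and the torque rise.

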